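# Lay the slide box down and push it home against the stop rail

## Task

The blue slide box has been left standing on its edge. Push it over with the fingers, without gripping or lifting it, so that it falls away from the robot and lies flat on its base with the lid upward; then gently push it along the worktop, without ramming it, until its latch side rests squarely against both red rubber bumpers of the stop rail, centred on the rail to within about 2 cm. Leave the blower, tape roll, bushing, dust cap and clear case where they are.

Things in the scene. Friction and masses are not known exactly. Their poses are not given: they have to be found in the camera images.
- slide_box: Loose closed blue slide box with brass latch (lid fixed), 85 (x) x 170 (y) x 34 mm (z), 0.2 to 0.3 kg. Origin: centre of its underside. Own z points base to lid; x from latch side (41 mm off) to hinge side (44 mm off); y along its length. It starts standing on its hinge side, 85 mm tall, 34 mm thick, latch up, lid facing the robot, base facing the rail, turned up to 0.25 rad from it.
- box_mid (a point): Centre of the slide box, same axes; 44 mm above the worktop standing, 17 mm lying. A level push on the lid face 60 mm or more up tips the box about its lower base edge; after about 35 mm at the top it falls by itself (a low push only slides it). Lying on its base, its latch side faces the rail, some 45 to 95 mm short; sliding it takes 1 to 3 N.
- stop_rail: Fixed aluminium rail, 200 mm long, 20 mm high, beyond the box. Two red bumpers (20 mm wide, 3 to 17 mm up, 6 mm proud) sit 35 mm either side of its middle. Origin: on the worktop, in the plane of the bumper faces, midway between them. x: level, away from the robot, square to the faces (push this way); y: left along the rail. With the box home its centre has x = -0.041 here.
- blower: Loose black rubber air blower standing upright, 52 mm wide, 128 mm tall, left of the box's path; origin at the centre of its underside. Bystander.
- tape_roll: Loose roll of masking tape lying flat, 66 mm across, 19 mm high, to the left of the box; origin at the centre of its underside. Bystander.
- bushing: Loose bronze bushing, 32 mm across its flange, 24 mm high, right of the box's path; origin at the centre of its underside. Bystander.
- dust_cap_2: Loose black dust cap, 37 mm across, 14 mm high, just behind the rail; origin at the centre of its underside. Bystander.
- case_low: Loose clear sample case lying flat, 78x76x14 mm, beyond the rail's left end; origin at the centre of its underside. Bystander.
There are look-alikes about, which are no part of the job. Of the things that look like the stop_rail, the larger one is meant.

How it is judged:
By the outcome, as a careful person would: the job done as asked, in the order asked, and still so for the second after the job is handed in, with the robot touching nothing.
It also fails if it takes over 43 s, if anything falls off the work surface, if the arm or the gripper's body presses on something with over 40 N, if the wrist force passes 120 N, or if a joint passes its speed limit or range.

## Robot

A 7-joint arm with a two-finger parallel gripper is mounted at the origin on a cart in front of the work surface, level with it; the furniture and walls round the work are solid. World frame = base frame: x ahead of the robot, y to its left, z up, the work surface at z = 0. Lengths are in m, angles in rad, forces in N, time in s.
With the tool pointing down it reaches from about 0.425 to 0.875 m from the base axis. Payload 4.7 kg.
Tool frame: the origin (TCP) lies on the centre line of the jaws, within the pads' length; the fingertips stand 19 mm ahead of it and the grasp point (between the pads) is the TCP; z points along the fingers, y is the direction in which the jaws open and shut (so a half turn about z gives the same grasp; the last joint's range is limited). The gripper opens to 87 mm and grips with 3 to 60 N. Pads are 19 mm wide; open, the fingers measure 117 mm over their backs; the gripper's body (75 mm by 190 mm) begins 51 mm behind the grasp point.
Start: joints at [-1.236, 0.321, -0.07, 1.45, 0.023, 1.371, -0.057], TCP at [0.205, 0.617, 0.242] pointing down, gripper open.
Joint ranges: [-2.86, 2.86], [-0.3, 2.09], [-1.38, 1.24], [0.06, 2.45], [-1.56, 4.7], [0.09, 2.05], [-2.69, 2.69]. Speed limits (rad/s): [2.57, 2.57, 3.14, 3.14, 3.14, 3.14, 3.14].

## Interface

Orientations are given as a rotation vector (axis times angle).
In Python, from bench import robot, viewer gives the robot as it stands.
- The arm moves only by the tool play_rows, never from a script. Its argument "commands" is a list of rows, each a list of 3 entries, a list of its own where there are three numbers: the finger opening in m, from 0 to 0.087, then the shift along the tool's x, y, z in m, then the turn, a rotation vector about the tool's x, y, z in degrees. In form: [[gripper, [x, y, z], [rx, ry, rz]], ...]. A call has 1 to 12 rows; each row shifts and turns the pose as measured when the row begins, along the tool's axes as they then stand; what a row does not reach is not made up. A row lasts 1/8 s, in which the tool goes at most 62.5 mm and 10.7 degrees, less where a joint would pass 70% of its speed; a pose out of reach is approached as far as the arm can. A call with a gripper value outside its range is refused whole. The fingers move at their own pace and stop on an object; "squeeze" is the grip in N (left out, the last holds). Time passes only in rows, so rows that do not move let the fingers close. It gives the time, the measured TCP pose, the force and the opening at its end, in the units of the state.
- robot.observe(): the state, without advancing time (a new reading comes with each control period).
- viewer.grab_frame(name): name is "side" or "top" or "wrist"; returns a dict with "image" (420x560x3 uint8, red, green, blue), "range_z" (420x560 float32, m along the optical axis (not along the pixel's ray), 0 where there is no reading), "K" (3x3 intrinsics, pixels), "k1" (the pictures are not rectified: a ray, as slopes to the right and down, at radius r is drawn at 1 + k1 r^2 times it, then the intrinsics apply), "pose" (4x4, takes a point from camera to world coordinates). Camera axes: x right, y down, z forward; pixel columns grow to the right and rows downward; lengths in m; the calibration is good to about 2 mm. A picture is of the moment at which its call begins.
- robot.close_job(): hands the job in, once; it reports no verdict.
The state is a dict: "time_s": time; "qpos": joint angles; "joint_velocities": joint speeds; "effort": joint torques, N m; "position": TCP position; "ee_rot": TCP orientation; "contact_force": force on the tool from outside, world axes, zero at the start; "wrist_torque": the same for the moment, N m; "opening": opening from 0.0 (shut) to 1.0 (fully open).
Only numpy, scipy, OpenCV 4.12 (cv2) and the standard library are available. Lean on these libraries where they do the work, as an engineer would, in place of code of your own. Each camera call takes 0.05 s, during which the arm holds its last target.

## Working session

There is one attempt and no reset: what is moved stays moved. The work goes in short steps, Python scripts to look and compute and a tool call to move; the robot and the scene stay as the last step left them, time stands still between calls to the robot, and variables do not carry over. Pictures are saved under pics/ and viewed, and the job is handed in when it is done.

Besides the shell and the picture viewer there is one more tool, called after ">>>" as name([rows], argument=value, ...), one row to a line, values as JSON. play_rows: Moves the arm, as the interface text tells. Its arguments: {"type":"object","properties":{"commands":{"type":"array","items":{"type":"array"}},"squeeze":{"type":"number"}},"required":["commands"]}

```bash
mkdir -p pics; ls
cat > h.py <<'E'
import numpy as np, cv2, pickle
from bench import robot, viewer
def grab(n,save=None):
    f=viewer.grab_frame(n)
    if save: cv2.imwrite('pics/%s.png'%save,cv2.cvtColor(f['image'],cv2.COLOR_RGB2BGR)); pickle.dump(f,open('pics/%s.pkl'%save,'wb'))
    return f
def rays(f,uv):
    uv=np.atleast_2d(uv).astype(float);K=np.array(f['K'])
    D=np.array([f['k1'],0,0,0,0],float)
    n=cv2.undistortPoints(uv.reshape(-1,1,2),K,D).reshape(-1,2)
    return np.c_[n,np.ones(len(n))]
def onplane(f,uv,z):
    P=np.array(f['pose']);d=rays(f,uv)@P[:3,:3].T;o=P[:3,3]
    return o+d*((z-o[2])/d[:,2])[:,None]
def depthpts(f,uv):
    uv=np.atleast_2d(uv);P=np.array(f['pose']);r=rays(f,uv)
    z=f['range_z'][uv[:,1].astype(int),uv[:,0].astype(int)]
    return (r*z[:,None])@P[:3,:3].T+P[:3,3], z
def project(f,X):
    P=np.array(f['pose']);c=(np.atleast_2d(X)-P[:3,3])@P[:3,:3]
    n=c[:,:2]/c[:,2:];r2=(n**2).sum(1,keepdims=True);n=n*(1+f['k1']*r2)
    K=np.array(f['K']);return n@np.diag([K[0,0],K[1,1]])+K[:2,2]
E
python3 - <<'E'
from h import *
for n in('side','top','wrist'):
    f=grab(n,n+'0'); print(n,np.round(f['pose'],3).tolist(),f['k1'],np.round(f['K'],1).tolist())
s=robot.observe();print(s)
E
```

```text
pics
side [[1.0, 0.018, 0.01, 0.554], [0.004, -0.663, 0.748, -0.404], [0.02, -0.748, -0.663, 0.611], [0.0, 0.0, 0.0, 1.0]] -0.08004376487146739 [[400.6, 0.0, 278.5], [0.0, 400.6, 213.2], [0.0, 0.0, 1.0]]
top [[0.001, -0.992, 0.128, 0.445], [-1.0, -0.002, -0.012, 0.212], [0.012, -0.128, -0.992, 1.005], [0.0, 0.0, 0.0, 1.0]] -0.10983581675743408 [[499.0, 0.0, 277.5], [0.0, 499.0, 212.1], [0.0, 0.0, 1.0]]
wrist [[0.315, 0.918, 0.242, 0.139], [0.949, -0.303, -0.083, 0.639], [-0.002, 0.256, -0.967, 0.383], [0.0, 0.0, 0.0, 1.0]] 0.029411782399166086 [[343.4, 0.0, 277.9], [0.0, 343.4, 211.0], [0.0, 0.0, 1.0]]
{'time_s': 0.15, 'qpos': array([-1.23590538,  0.32167629, -0.07007017,  1.4513931 ,  0.02262859,
        1.37083221, -0.05690833]), 'joint_velocities': array([-0.00016304, -0.00311754,  0.00065638, -0.00022486, -0.00066554,
        0.00012116,  0.00125186]), 'effort': array([ 2.39082356e-04, -4.91792536e+01, -4.04468626e-01, -3.12876892e+01,
       -6.40269136e-02,  4.03894752e-02,  9.13592658e-05]), 'position': array([0.20489068, 0.6164401 , 0.24069818]), 'ee_rot': array([-5.01707332e-01, -3.10114685e+00,  2.38443227e-03]), 'contact_force': array([6.79521977e-05, 4.33564480e-01, 4.25374874e-01]), 'wrist_torque': array([ 0.0390915 ,  0.00994737, -0.01285056]), 'opening': 1.0004165202072173}
```

View pics/side0.png

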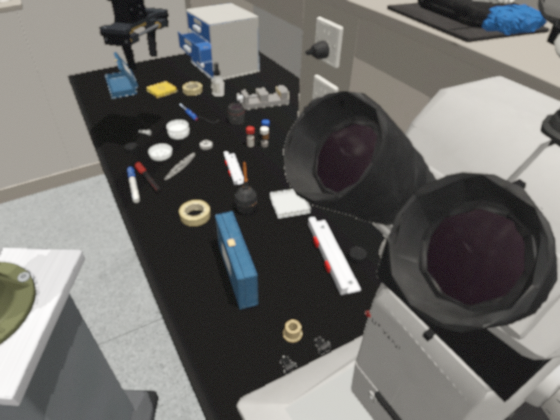

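View pics/top0.png

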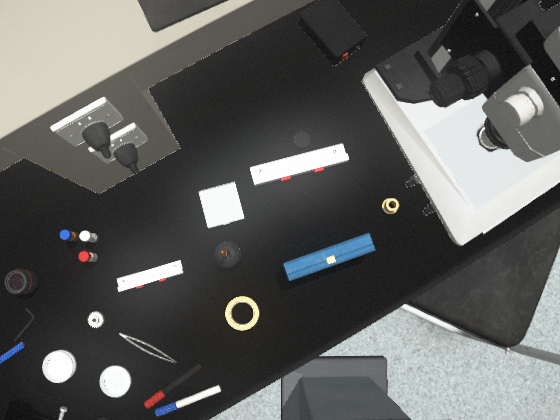

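View pics/wrist0.png

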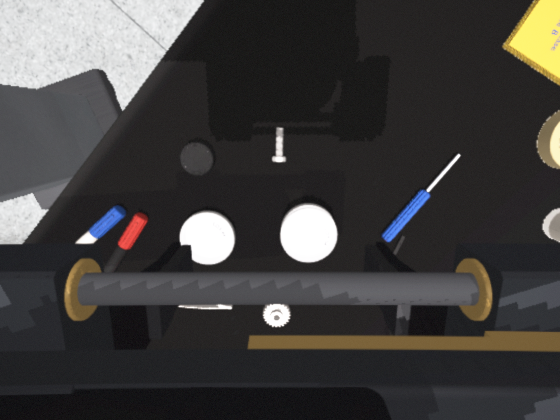

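The side view shows the box standing at about (237,258), the large rail at (333,255) and the blower at (246,200). The top view has the box at (330,257), the rail at (300,163) with red bumpers at (286,178) and (319,170), the blower at (228,253) and the bushing at (390,206). A microscope stands to the right, at about (480,150). I'll measure these next.

Run:
```python
from h import *
def L(n): return pickle.load(open('pics/%s.pkl'%n,'rb'))
t=L('top0');s=L('side0')
def mask(f,lo,hi,roi):
    h=cv2.cvtColor(f['image'],cv2.COLOR_RGB2HSV);m=cv2.inRange(h,lo,hi);r=np.zeros_like(m);x0,y0,x1,y1=roi;r[y0:y1,x0:x1]=m[y0:y1,x0:x1];return r
def comps(m,mn=8):
    n,l,st,c=cv2.connectedComponentsWithStats(m); return [(st[i].tolist(),c[i]) for i in range(1,n) if st[i][4]>=mn],l
# red
for nm,f,roi in(('top',t,(240,130,360,200)),('side',s,(300,210,370,300))):
    m=mask(f,(0,120,80),(8,255,255),roi)|mask(f,(172,120,80),(180,255,255),roi)
    for st,c in comps(m)[0]:
        print(nm,'red',st,np.round(c,1),np.round(onplane(f,c,0.010),4))
# box blue
for nm,f,roi in(('top',t,(270,220,390,300)),('side',s,(205,200,270,315))):
    m=mask(f,(95,90,40),(120,255,255),roi)
    ys,xs=np.nonzero(m);P,z=depthpts(f,np.c_[xs,ys]);ok=z>0
    P=P[ok];print(nm,'blue',len(P),'z pct',np.percentile(P[:,2],[2,25,50,75,98]).round(4))
    if nm=='top': topP=P[P[:,2]>0.075]
    else: sideP=P
    q=P[P[:,2]>0.079]
    r=cv2.minAreaRect(q[:,:2].astype(np.float32)*1000);print(len(q),r,cv2.boxPoints(r).round(1).tolist())
    r=cv2.minAreaRect(np.c_[xs,ys].astype(np.float32));print('pix',cv2.boxPoints(r).tolist())
# box lid face from side
q=sideP[(sideP[:,2]<0.07)]
print('lid face pts',len(q));A=np.c_[q[:,1],np.ones(len(q))]
c=q.mean(0);u,sv,v=np.linalg.svd(q-c,full_matrices=False);print('plane n',v[2],c,sv)
# rail
for nm,f,roi in(('top',t,(240,130,360,200)),('side',s,(300,210,370,300))):
    m=mask(f,(0,0,130),(180,60,255),roi)
    ys,xs=np.nonzero(m);P,z=depthpts(f,np.c_[xs,ys]);P=P[z>0]
    q=P[(P[:,2]>0.014)&(P[:,2]<0.027)];print(nm,'rail z',np.median(P[:,2]));r=cv2.minAreaRect(q[:,:2].astype(np.float32)*1000);print(r,cv2.boxPoints(r).round(1).tolist())
for nm,c,z in(('blower',(228,253),.06),('bush',(390,206),.024),('tape',(242,313),.019),('case',(221,204),.014),('cap',(303,138),.014)):
    print(nm,onplane(t,c,z).round(3))
```

```text
top red [314, 167, 10, 5, 30] [318.4 169.2] [[0.6614 0.1168 0.01  ]]
top red [281, 176, 10, 5, 31] [285.3 178. ] [[0.643  0.1844 0.01  ]]
side red [313, 237, 6, 11, 41] [315.5 241.5] [[0.6412 0.1864 0.01  ]]
side red [324, 261, 6, 12, 49] [326.8 266. ] [[0.6593 0.1192 0.01  ]]
top blue 1792 z pct [-0.0021  0.0823  0.0839  0.0852  0.0875]
1523 ((482.2659912109375, 105.65609741210938), (34.14908218383789, 170.57913208007812), 19.407426834106445) [[437.79998779296875, 180.39999389648438], [494.5, 19.5], [526.7000122070312, 30.899999618530273], [470.0, 191.8000030517578]]
pix [[281.4265441894531, 262.55731201171875], [369.2630310058594, 231.44854736328125], [375.9895935058594, 250.44122314453125], [288.1531066894531, 281.54998779296875]]
side blue 2141 z pct [-0.0004  0.0425  0.0838  0.0851  0.0866]
1237 ((481.3915100097656, 106.36925506591797), (34.7894172668457, 171.5543670654297), 19.545209884643555) [[436.29998779296875, 181.39999389648438], [493.70001220703125, 19.700000762939453], [526.5, 31.399999618530273], [469.1000061035156, 193.0]]
pix [[209.08444213867188, 215.83680725097656]
[... 251 characters left out ...]

top rail z 0.004919099622245793
((660.4278564453125, 152.78099060058594), (14.995902061462402, 200.20816040039062), 15.223868370056152) [[626.9000244140625, 247.39999389648438], [679.5, 54.20000076293945], [693.9000244140625, 58.20000076293945], [641.4000244140625, 251.3000030517578]]
side rail z 0.005978629212745057
((660.4737548828125, 154.40716552734375), (14.961216926574707, 200.51614379882812), 15.818089485168457) [[625.9000244140625, 248.8000030517578], [680.5999755859375, 55.900001525878906], [695.0, 60.0], [640.2999877929688, 252.89999389648438]]
blower [[0.488 0.294 0.06 ]]
bush [[ 0.584 -0.025  0.024]]
tape [[0.373 0.269 0.019]]
case [[0.589 0.314 0.014]]
cap [[0.726 0.148 0.014]]
```

Run:
```python
import cv2
a=cv2.imread('pics/top0.png')[110:320,190:450];cv2.imwrite('pics/tz.png',cv2.resize(a,None,fx=3,fy=2.8,interpolation=cv2.INTER_CUBIC))
```

```text
(no output)
```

View pics/tz.png

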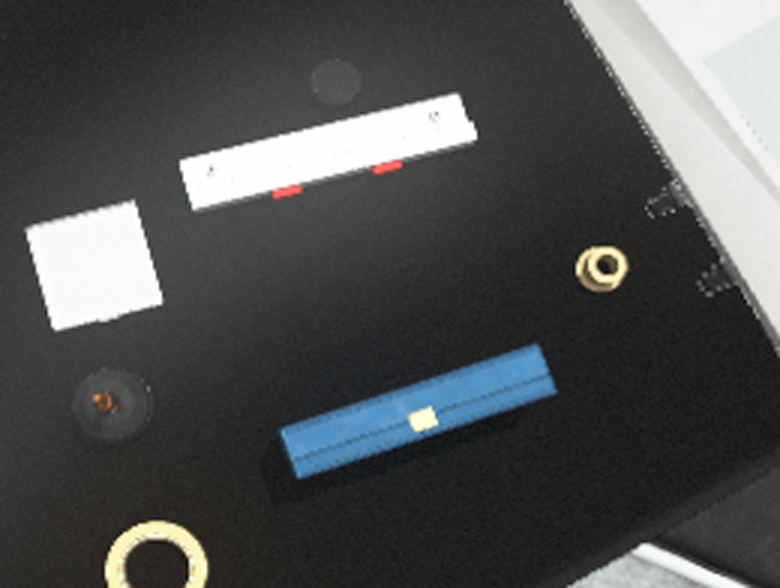

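```bash
cat > plan.py <<'E'
from h import *
from scipy.spatial.transform import Rotation as R
def plan(target,yaw_deg,n):
    s=robot.observe();p=s['position'].copy();r=R.from_rotvec(s['ee_rot'])
    yv=np.radians(yaw_deg);ty=np.array([-np.sin(yv),np.cos(yv),0]);tz=np.array([0,0,-1.]);G=R.from_matrix(np.c_[np.cross(ty,tz),ty,tz])
    e=(r.inv()*G).as_rotvec(degrees=True)
    print('t',s['time_s'],'pos',p.round(4),'err rot',e.round(2),'F',s['contact_force'].round(2))
    d=(np.array(target)-p)/n;dr=R.from_rotvec(e/n,degrees=True)
    for i in range(n):
        print([round(float(v),4) for v in r.inv().apply(d)],(e/n).round(2).tolist()); r=r*dr
E
python3 -c "
from plan import *
plan((.43,.087,.24),19.4,12)"
```

```text
t 0.15 pos [0.2049 0.6164 0.2407] err rot [-9.000e-02 -2.000e-02 -3.778e+01] F [0.   0.43 0.43]
[-0.0317, -0.036, 0.0001] [-0.01, -0.0, -3.15]
[-0.0297, -0.0376, 0.0001] [-0.01, -0.0, -3.15]
[-0.0276, -0.0392, 0.0001] [-0.01, -0.0, -3.15]
[-0.0254, -0.0407, 0.0001] [-0.01, -0.0, -3.15]
[-0.0231, -0.042, 0.0001] [-0.01, -0.0, -3.15]
[-0.0208, -0.0432, 0.0001] [-0.01, -0.0, -3.15]
[-0.0184, -0.0443, 0.0001] [-0.01, -0.0, -3.15]
[-0.0159, -0.0452, 0.0001] [-0.01, -0.0, -3.15]
[-0.0134, -0.046, 0.0001] [-0.01, -0.0, -3.15]
[-0.0108, -0.0467, 0.0001] [-0.01, -0.0, -3.15]
[-0.0083, -0.0472, 0.0001] [-0.01, -0.0, -3.15]
[-0.0057, -0.0476, 0.0001] [-0.01, -0.0, -3.15]
```

>>> play_rows([
  [0.087, [-0.032, -0.036, 0], [0, 0, -3.2]],
  [0.087, [-0.03, -0.038, 0], [0, 0, -3.2]],
  [0.087, [-0.028, -0.039, 0], [0, 0, -3.2]],
  [0.087, [-0.025, -0.041, 0], [0, 0, -3.2]],
  [0.087, [-0.023, -0.042, 0], [0, 0, -3.2]],
  [0.087, [-0.021, -0.043, 0], [0, 0, -3.2]],
  [0.087, [-0.018, -0.044, 0], [0, 0, -3.2]],
  [0.087, [-0.016, -0.045, 0], [0, 0, -3.2]],
])

```text
time_s: 1.15
position: [0.3605, 0.2564, 0.2378]
ee_rot: [0.232, -3.13, 0.005]
contact_force: [1.3, -0.3, -0.2]
opening: 1.0
```

```bash
python3 -c "
from plan import *
plan((.43,.087,.24),19.4,8)"
```

```text
t 1.15 pos [0.3605 0.2564 0.2378] err rot [ -0.16  -0.22 -10.91] F [ 1.35 -0.32 -0.25]
[-0.0055, -0.0222, -0.0002] [-0.02, -0.03, -1.36]
[-0.0049, -0.0224, -0.0002] [-0.02, -0.03, -1.36]
[-0.0044, -0.0225, -0.0002] [-0.02, -0.03, -1.36]
[-0.0039, -0.0226, -0.0002] [-0.02, -0.03, -1.36]
[-0.0033, -0.0226, -0.0003] [-0.02, -0.03, -1.36]
[-0.0028, -0.0227, -0.0003] [-0.02, -0.03, -1.36]
[-0.0023, -0.0228, -0.0003] [-0.02, -0.03, -1.36]
[-0.0017, -0.0228, -0.0003] [-0.02, -0.03, -1.36]
```

>>> play_rows([
  [0.087, [-0.0055, -0.022, 0], [0, 0, -1.4]],
  [0.087, [-0.005, -0.022, 0], [0, 0, -1.4]],
  [0.087, [-0.0045, -0.0225, 0], [0, 0, -1.4]],
  [0.087, [-0.004, -0.0225, 0], [0, 0, -1.4]],
  [0.087, [-0.003, -0.0225, 0], [0, 0, -1.4]],
  [0.087, [-0.003, -0.0225, 0], [0, 0, -1.4]],
  [0.087, [-0.002, -0.0225, 0], [0, 0, -1.4]],
  [0.087, [-0.002, -0.023, 0], [0, 0, -1.4]],
  [0.087, [0, 0, 0], [0, 0, 0]],
])

```text
time_s: 2.28
position: [0.4319, 0.0774, 0.2369]
ee_rot: [0.533, -3.091, 0.004]
contact_force: [-0.6, 0.6, -0.3]
opening: 1.0
```

```bash
python3 -c "
from plan import *
plan((.43,.087,.088),19.4,6)
grab('top','top1');grab('wrist','wrist1')"
```

```text
t 2.275 pos [0.4319 0.0774 0.2369] err rot [-0.08 -0.32  0.18] F [-0.6   0.62 -0.27]
[-0.0004, 0.0016, 0.0248] [-0.01, -0.05, 0.03]
[-0.0003, 0.0016, 0.0248] [-0.01, -0.05, 0.03]
[-0.0003, 0.0016, 0.0248] [-0.01, -0.05, 0.03]
[-0.0003, 0.0016, 0.0248] [-0.01, -0.05, 0.03]
[-0.0003, 0.0016, 0.0248] [-0.01, -0.05, 0.03]
[-0.0003, 0.0016, 0.0248] [-0.01, -0.05, 0.03]
```

View pics/wrist1.png

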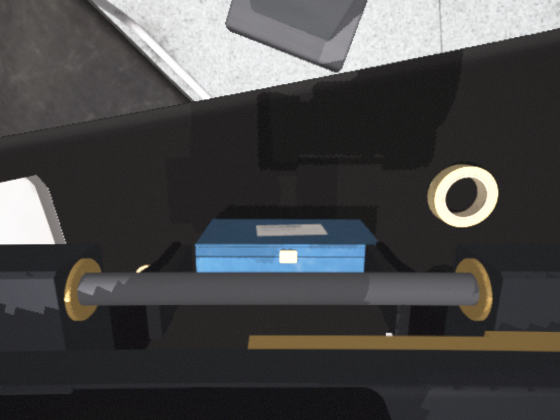

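View pics/top1.png

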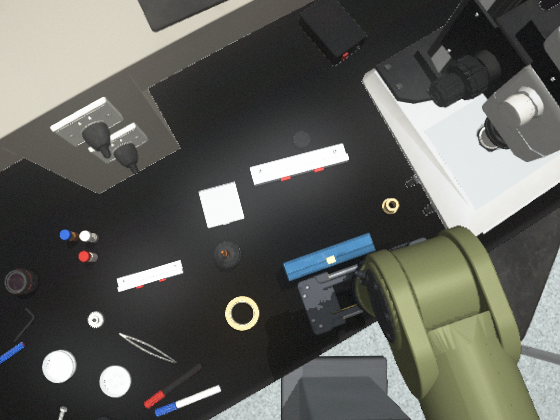

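The wrist view shows the box centred ahead of the fingers at (285,248). Descending behind the lid face.

>>> play_rows([
  [0.087, [0, 0.002, 0.025], [0, 0, 0]],
  [0.087, [0, 0.002, 0.026], [0, 0, 0]],
  [0.087, [0, 0.002, 0.025], [0, 0, 0]],
  [0.087, [0, 0.002, 0.025], [0, 0, 0]],
  [0.087, [0, 0.001, 0.025], [0, 0, 0]],
  [0.087, [0, 0.001, 0.021], [0, 0, 0]],
  [0.087, [0, 0, 0], [0, 0, 0]],
])

```text
time_s: 3.25
position: [0.4238, 0.0988, 0.0855]
ee_rot: [0.556, -3.086, -0.003]
contact_force: [-0.7, -0.0, -0.3]
opening: 1.002
```

```bash
python3 -c "
from plan import *
plan((.432,.0875,.088),19.4,1)
grab('side','side2')"
```

```text
t 3.25 pos [0.4238 0.0988 0.0855] err rot [ 0.15 -0.31  1.04] F [-0.68 -0.01 -0.28]
[-0.0037, -0.0134, -0.0025] [0.15, -0.31, 1.04]
```

View pics/side2.png

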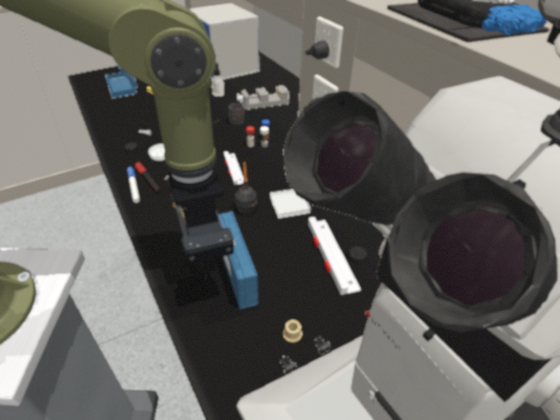

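>>> play_rows([
  [0.087, [-0.004, -0.006, -0.002], [0, 0, 0.5]],
  [0.087, [-0.006, -0.006, -0.001], [0, 0, 0.5]],
  [0.087, [-0.007, 0, 0], [0, 0, 0]],
  [0.087, [-0.006, 0, 0], [0, 0, 0]],
])

```text
time_s: 3.8
position: [0.4545, 0.0963, 0.0928]
ee_rot: [-0.528, 3.095, 0.006]
contact_force: [-0.9, -0.3, 1.7]
opening: 1.0
```

```bash
python3 -c "
from plan import *
plan((.457,.097,.088),19.4,1)"
```

```text
t 3.8 pos [0.4545 0.0963 0.0928] err rot [ 0.21  0.15 -0.02] F [-0.92 -0.28  1.74]
[-0.0026, -0.0002, 0.0048] [0.21, 0.15, -0.02]
```

>>> play_rows([
  [0.087, [-0.001, 0, 0.003], [0, 0, 0]],
  [0.087, [-0.003, 0, 0.001], [0, 0, 0]],
  [0.087, [-0.004, 0, 0], [0, 0, 0]],
  [0.087, [-0.004, 0, 0], [0, 0, 0]],
])

```text
time_s: 4.3
position: [0.4659, 0.1006, 0.0882]
ee_rot: [0.529, -3.097, -0.006]
contact_force: [-0.1, -0.7, 1.0]
opening: 0.998
```

```bash
python3 -c "
from plan import *
plan((.457,.097,.088),19.4,1)
grab('top','top3');grab('side','side3');grab('wrist','wrist3')"
```

```text
t 4.3 pos [0.4659 0.1006 0.0882] err rot [ 0.21  0.03 -0.  ] F [-0.11 -0.71  0.96]
[0.0095, -0.0004, 0.0002] [0.21, 0.03, -0.0]
```

View pics/side3.png

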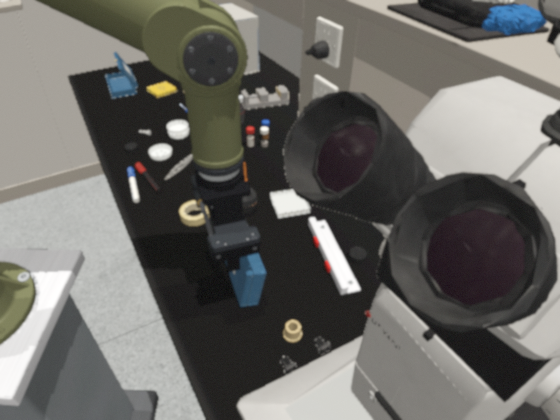

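View pics/wrist3.png

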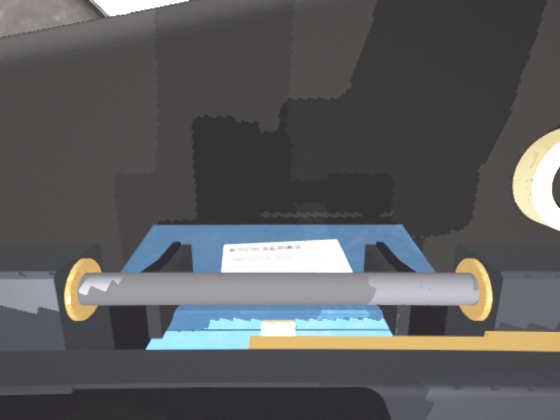

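The wrist view shows the lid face tilting away, with both fingers on it. I'll keep pushing gently.

>>> play_rows([
  [0.087, [-0.004, 0, 0], [0, 0, 0]],
  [0.087, [-0.004, 0, 0], [0, 0, 0]],
  [0.087, [-0.004, 0, 0], [0, 0, 0]],
])

```text
time_s: 4.82
position: [0.478, 0.1048, 0.0884]
ee_rot: [-0.529, 3.096, 0.006]
contact_force: [-0.3, 0.0, 0.0]
opening: 1.0
```

```bash
python3 -c "
from plan import *
plan((.457,.097,.088),19.4,1)
grab('wrist','wrist4')"
```

```text
t 4.825 pos [0.478  0.1048 0.0884] err rot [ 0.21  0.09 -0.  ] F [-0.34  0.    0.04]
[0.0224, -0.0004, 0.0004] [0.21, 0.09, -0.0]
```

View pics/wrist4.png

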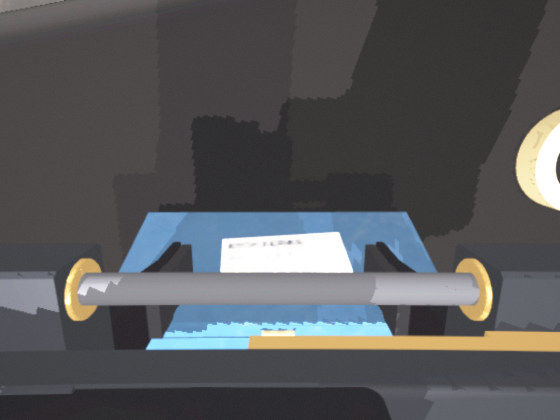

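>>> play_rows([
  [0.087, [-0.004, 0, 0], [0, 0, 0]],
  [0.087, [-0.004, 0, 0], [0, 0, 0]],
  [0.087, [-0.003, 0, 0], [0, 0, 0]],
])

```text
time_s: 5.25
position: [0.4897, 0.109, 0.0885]
ee_rot: [-0.529, 3.095, 0.006]
contact_force: [-0.2, -0.1, -0.1]
opening: 1.001
```

```bash
python3 -c "
from plan import *
plan((.457,.097,.088),19.4,1)
grab('wrist','wrist5')"
```

```text
t 5.25 pos [0.4897 0.109  0.0885] err rot [0.19 0.14 0.01] F [-0.19 -0.09 -0.08]
[0.0348, -0.0004, 0.0004] [0.19, 0.14, 0.01]
```

View pics/wrist5.png

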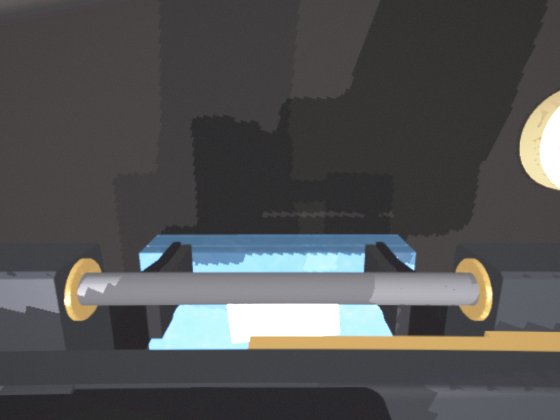

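>>> play_rows([
  [0.087, [0.006, 0, 0], [0, 0, 0]],
  [0.087, [0.01, 0, 0], [0, 0, 0]],
  [0.087, [0.01, 0, 0], [0, 0, 0]],
  [0.087, [0.01, 0, 0], [0, 0, 0]],
  [0.087, [0.004, 0, 0], [0, 0, 0]],
  [0.087, [0, 0, 0], [0, 0, 0]],
])

```text
time_s: 6.05
position: [0.4485, 0.0945, 0.0883]
ee_rot: [-0.529, 3.095, 0.007]
contact_force: [-0.6, -0.3, 0.1]
opening: 1.0
```

Run:
```python
from plan import *
plan((.45,.097,.033),15.4,4)
t=grab('top','top6');s=grab('side','side6');grab('wrist','wrist6')
a=cv2.imread('pics/top6.png')[100:320,190:450];b=cv2.imread('pics/side6.png')[160:350,180:380]
cv2.imwrite('pics/tz6.png',np.hstack([cv2.resize(a,(400,340)),cv2.resize(b,(358,340))]))
```

```text
t 6.05 pos [0.4485 0.0945 0.0883] err rot [0.24 0.11 4.  ] F [-0.6  -0.26  0.14]
[-0.0005, 0.0004, 0.0138] [0.06, 0.03, 1.0]
[-0.0005, 0.0004, 0.0138] [0.06, 0.03, 1.0]
[-0.0005, 0.0004, 0.0138] [0.06, 0.03, 1.0]
[-0.0005, 0.0005, 0.0138] [0.06, 0.03, 1.0]
```

View pics/tz6.png

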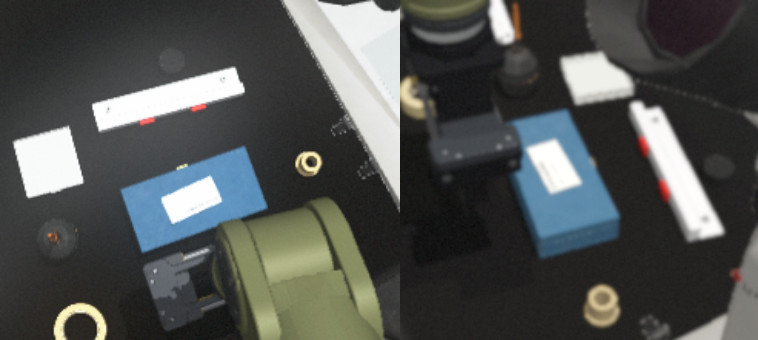

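View pics/wrist6.png

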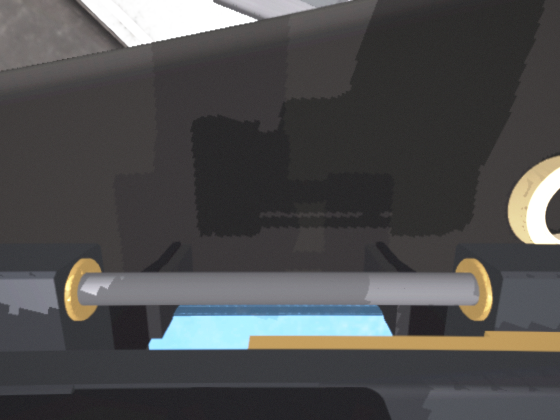

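The box has fallen flat with the lid and its label up and the latch towards the rail. Next I measure its pose.

```bash
cat > meas.py <<'E'
from plan import *
RA=np.radians(15.4);RX=np.array([np.cos(RA),np.sin(RA)]);RY=np.array([-RX[1],RX[0]]);RO=np.array([.6474,.1505])
def railc(p): d=np.asarray(p)[...,:2]-RO; return np.stack([d@RX,d@RY],-1)
def meas(tag,ztop=.034):
  for nm,roi in(('top',(250,120,400,310)),('side',(205,180,380,330))):
    f=grab(nm,nm+tag);h=cv2.cvtColor(f['image'],cv2.COLOR_RGB2HSV);m=cv2.inRange(h,(95,90,40),(120,255,255))
    r=np.zeros_like(m);x0,y0,x1,y1=roi;r[y0:y1,x0:x1]=m[y0:y1,x0:x1]
    ys,xs=np.nonzero(r);P,z=depthpts(f,np.c_[xs,ys]);k=(z>0)&(P[:,2]>.026)&(P[:,2]<.042)
    q=onplane(f,np.c_[xs,ys][k],ztop);hull=cv2.convexHull(q[:,:2].astype(np.float32)*1000)
    b=cv2.minAreaRect(hull);c=cv2.boxPoints(b)/1000
    print(nm,'z',P[k][:,2].mean().round(4),'centre',np.round(b[0],1),'size',np.round(b[1],1),'ang',round(b[2],2),'centre in rail',(railc(np.array(b[0])/1000)*1000).round(1));print('  corners rail mm',(railc(c)*1000).round(1).tolist())
E
python3 -c "
from meas import *
meas('7')"
```

```text
top z 0.0335 centre [537.6 125.4] size [ 84.9 170.5] ang 19.39 centre in rail [-112.5    4.9]
  corners rail mm [[-160.8, 87.1], [-148.9, -83.1], [-64.3, -77.2], [-76.1, 93.0]]
side z 0.034 centre [538.6 122.8] size [ 86.5 176.6] ang 19.57 centre in rail [-112.3    2.2]
  corners rail mm [[-161.8, 87.1], [-149.0, -89.0], [-62.7, -82.7], [-75.6, 93.4]]
```

>>> play_rows([
  [0.087, [0, 0, 0.008], [0, 0, 1]],
  [0.087, [0, 0, 0.012], [0, 0, 1]],
  [0.087, [0, 0, 0.012], [0, 0, 1]],
  [0.087, [0, 0, 0.008], [0, 0, 0.5]],
  [0.087, [0, 0, 0.004], [0, 0, 0]],
  [0.087, [0, 0, 0], [0, 0, 0]],
])

```text
time_s: 7.05
position: [0.4485, 0.0945, 0.0399]
ee_rot: [0.427, -3.111, -0.004]
contact_force: [0.5, -0.2, 0.3]
opening: 1.002
```

```bash
python3 -c "
from meas import *
plan((.457,.100,.034),15.4,1);print(railc(robot.observe()['position']))"
```

```text
t 7.05 pos [0.4485 0.0945 0.0399] err rot [ 0.15 -0.05  0.25] F [ 0.47 -0.19  0.25]
[-0.0096, 0.003, 0.0059] [0.15, -0.05, 0.25]
[-0.20660399 -0.00119358]
```

>>> play_rows([
  [0.087, [-0.004, 0.001, 0.003], [0, 0, 0.2]],
  [0.087, [-0.005, 0.001, 0.002], [0, 0, 0]],
  [0.087, [-0.005, 0.001, 0], [0, 0, 0]],
  [0.087, [-0.004, 0, 0], [0, 0, 0]],
  [0.087, [-0.003, 0, 0], [0, 0, 0]],
  [0.087, [-0.003, 0, 0], [0, 0, 0]],
])

```text
time_s: 7.8
position: [0.4736, 0.105, 0.0355]
ee_rot: [-0.422, 3.112, 0.005]
contact_force: [-0.7, 0.3, 0.8]
opening: 1.002
```

```bash
python3 -c "
from meas import *
plan((.457,.100,.034),15.4,1);print(railc(robot.observe()['position']));meas('8')"
```

```text
t 7.8 pos [0.4736 0.105  0.0355] err rot [0.17 0.1  0.06] F [-0.72  0.28  0.83]
[0.0173, -0.0004, 0.0015] [0.17, 0.1, 0.06]
[-0.17968357  0.00228231]
top z 0.0335 centre [543.2 127.7] size [ 72.7 169.9] ang 19.39 centre in rail [-106.5    5.7]
  corners rail mm [[-148.6, 87.9], [-136.8, -81.6], [-64.3, -76.5], [-76.1, 92.9]]
side z 0.034 centre [539.1 123.4] size [ 86.3 176.4] ang 18.87 centre in rail [-111.6    2.7]
  corners rail mm [[-160.0, 88.1], [-149.3, -88.0], [-63.2, -82.8], [-73.9, 93.3]]
```

>>> play_rows([
  [0.087, [-0.004, 0, 0], [0, 0, 0]],
  [0.087, [-0.004, 0, 0], [0, 0, 0]],
  [0.087, [-0.004, 0, 0], [0, 0, 0]],
  [0.087, [-0.004, 0, 0], [0, 0, 0]],
  [0.087, [-0.004, 0, 0], [0, 0, 0]],
  [0.087, [-0.004, 0, 0], [0, 0, 0]],
  [0.087, [-0.004, 0, 0], [0, 0, 0]],
  [0.087, [-0.004, 0, 0], [0, 0, 0]],
])

```text
time_s: 8.9
position: [0.5037, 0.1136, 0.0349]
ee_rot: [0.422, -3.108, -0.005]
contact_force: [-2.7, -1.6, 2.4]
opening: 1.003
```

```bash
python3 -c "
from meas import *
plan((.457,.100,.034),15.4,1);print(railc(robot.observe()['position']));meas('9')
a=cv2.imread('pics/top9.png')[100:320,190:450];b=cv2.imread('pics/side9.png')[160:350,180:380]
cv2.imwrite('pics/tz9.png',np.hstack([cv2.resize(a,(400,340)),cv2.resize(b,(358,340))]))"
```

```text
t 8.9 pos [0.5037 0.1136 0.0349] err rot [ 0.2  -0.24  0.08] F [-2.65 -1.62  2.36]
[0.0486, -0.0006, 0.0011] [0.2, -0.24, 0.08]
[-0.14836268  0.00257782]
top z 0.0336 centre [554.8 127.9] size [ 84.6 169.9] ang 15.42 centre in rail [-95.3   2.8]
  corners rail mm [[-137.6, 87.7], [-137.5, -82.2], [-52.9, -82.1], [-53.0, 87.8]]
side z 0.0339 centre [556.4 125.7] size [ 86.6 175.8] ang 15.46 centre in rail [-94.3   0.3]
  corners rail mm [[-137.7, 88.2], [-137.6, -87.6], [-50.9, -87.6], [-51.1, 88.3]]
```

View pics/tz9.png

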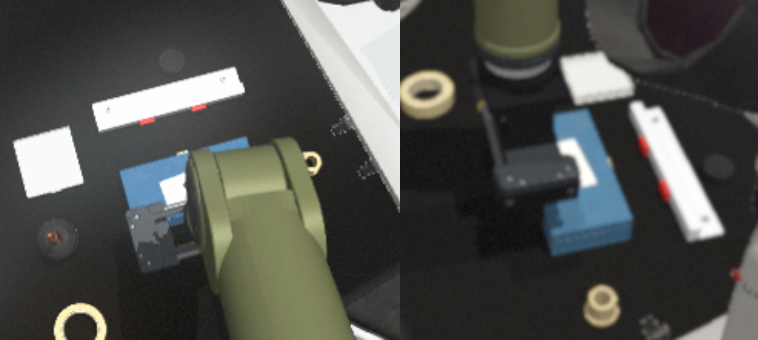

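The box is now square to the rail, at 15.4°, with about 52 mm to go. Continuing.

>>> play_rows([
  [0.087, [-0.004, 0, 0], [0, 0, 0]],
  [0.087, [-0.004, 0, 0], [0, 0, 0]],
  [0.087, [-0.004, 0, 0], [0, 0, 0]],
  [0.087, [-0.004, 0, 0], [0, 0, 0]],
  [0.087, [-0.004, 0, 0], [0, 0, 0]],
  [0.087, [-0.004, 0, 0], [0, 0, 0]],
  [0.087, [-0.004, 0, 0], [0, 0, 0]],
  [0.087, [-0.004, 0, 0], [0, 0, 0]],
  [0.087, [-0.003, 0, 0], [0, 0, 0]],
  [0.087, [-0.003, 0, 0], [0, 0, 0]],
])

```text
time_s: 10.25
position: [0.543, 0.1243, 0.0349]
ee_rot: [0.422, -3.109, -0.004]
contact_force: [-2.9, -1.6, 3.3]
opening: 0.999
```

```bash
python3 -c "
from meas import *
plan((.457,.100,.034),15.4,1);print(railc(robot.observe()['position']));meas('10')"
```

```text
t 10.25 pos [0.543  0.1243 0.0349] err rot [ 0.19 -0.23  0.07] F [-2.91 -1.59  3.29]
[0.0893, -0.0004, 0.0012] [0.19, -0.23, 0.07]
[-0.10763841  0.00242514]
top z 0.0336 centre [587.1 190.2] size [87.4 76.1] ang 2.37 centre in rail [-47.6  54.3]
  corners rail mm [[-81.6, 101.3], [-98.8, 27.1], [-13.6, 7.4], [3.6, 81.5]]
side z 0.0339 centre [595.7 135.9] size [ 86.9 176.9] ang 15.18 centre in rail [-53.7  -0.4]
  corners rail mm [[-96.8, 88.2], [-97.5, -88.6], [-10.6, -89.0], [-9.9, 87.9]]
```

>>> play_rows([
  [0.087, [-0.003, 0, 0], [0, 0, 0]],
  [0.087, [-0.002, 0, 0], [0, 0, 0]],
  [0.087, [-0.002, 0, 0], [0, 0, 0]],
  [0.087, [-0.002, 0, 0], [0, 0, 0]],
])

```text
time_s: 10.85
position: [0.5523, 0.1268, 0.0347]
ee_rot: [0.422, -3.109, -0.004]
contact_force: [-2.8, -1.0, 1.7]
opening: 0.999
```

```bash
python3 -c "
from meas import *
plan((.457,.100,.034),15.4,1);print(railc(robot.observe()['position']));meas('11')"
```

```text
t 10.85 pos [0.5523 0.1268 0.0347] err rot [ 0.18 -0.2   0.07] F [-2.79 -0.97  1.73]
[0.099, -0.0005, 0.001] [0.18, -0.2, 0.07]
[-0.09799896  0.00246119]
top z 0.0335 centre [591.5 185.6] size [85.  77.4] ang 14.11 centre in rail [-44.6  48.7]
  corners rail mm [[-86.2, 88.3], [-88.0, 10.9], [-3.0, 9.0], [-1.3, 86.4]]
side z 0.0339 centre [604.3 138.2] size [ 85.  178.1] ang 14.96 centre in rail [-44.8  -0.4]
  corners rail mm [[-86.6, 89.0], [-88.0, -89.1], [-3.0, -89.8], [-1.7, 88.3]]
```

Roughly 2 to 3 mm are left. I'll take 1 mm steps and watch the force.

>>> play_rows([
  [0.087, [-0.0015, 0, 0], [0, 0, 0]],
  [0.087, [-0.001, 0, 0], [0, 0, 0]],
])

```text
time_s: 11.2
position: [0.5545, 0.1275, 0.0346]
ee_rot: [0.422, -3.108, -0.004]
contact_force: [-5.8, -1.5, 3.7]
opening: 1.001
```

>>> play_rows([
  [0.087, [-0.001, 0, 0], [0, 0, 0]],
  [0.087, [-0.001, 0, 0], [0, 0, 0]],
])

```text
time_s: 11.45
position: [0.5545, 0.1275, 0.0343]
ee_rot: [0.421, -3.104, -0.004]
contact_force: [-4.7, -0.9, 3.9]
opening: 0.999
```

>>> play_rows([
  [0.087, [-0.001, 0, 0], [0, 0, 0]],
])

```text
time_s: 11.58
position: [0.5545, 0.1274, 0.0342]
ee_rot: [0.421, -3.101, -0.004]
contact_force: [-5.0, -1.1, 4.2]
opening: 0.998
```

It has stalled at TCP rail x of about -95.7 mm, against a predicted -95.8, with the force rising. I'll give one slightly firmer press to seat both bumpers, then look.

>>> play_rows([
  [0.087, [-0.002, 0, 0], [0, 0, 0]],
  [0.087, [-0.0025, 0, 0], [0, 0, 0]],
  [0.087, [-0.0025, 0, 0], [0, 0, 0]],
])

```text
time_s: 11.95
position: [0.5546, 0.1275, 0.0332]
ee_rot: [0.419, -3.086, -0.003]
contact_force: [-9.3, -2.1, 6.6]
opening: 1.001
```

```bash
python3 -c "
from meas import *
plan((.457,.100,.034),15.4,1);print(railc(robot.observe()['position']));meas('12')"
```

```text
t 11.95 pos [0.5546 0.1275 0.0332] err rot [ 0.31 -1.56  0.05] F [-9.3  -2.14  6.55]
[0.1014, -0.0005, 0.0019] [0.31, -1.56, 0.05]
[-0.09557879  0.00244956]
top z 0.0335 centre [597.5 194.1] size [86.2 75.3] ang 3.35 centre in rail [-36.5  55.2]
  corners rail mm [[-70.8, 101.1], [-86.5, 27.4], [-2.2, 9.4], [13.5, 83.1]]
side z 0.0339 centre [605.8 138.6] size [ 83.6 177.3] ang 14.92 centre in rail [-43.2  -0.4]
  corners rail mm [[-84.3, 88.5], [-85.8, -88.7], [-2.2, -89.4], [-0.7, 87.8]]
```

>>> play_rows([
  [0.087, [0.004, 0, 0], [0, 0, 0]],
  [0.087, [0.008, 0, 0], [0, 0, 0]],
  [0.087, [0.012, 0, 0], [0, 0, 0]],
  [0.087, [0.015, 0, -0.005], [0, 0, 0]],
  [0.087, [0.015, 0, -0.01], [0, 0, 0]],
  [0.087, [0.015, 0, -0.02], [0, 0, 0]],
  [0.087, [0.01, 0, -0.03], [0, 0, 0]],
  [0.087, [0.005, 0, -0.03], [0, 0, 0]],
  [0.087, [0, 0, -0.02], [0, 0, 0]],
  [0.087, [0, 0, 0], [0, 0, 0]],
  [0.087, [0, 0, 0], [0, 0, 0]],
])

```text
time_s: 13.42
position: [0.4717, 0.1041, 0.1527]
ee_rot: [0.42, -3.094, -0.007]
contact_force: [0.1, -0.7, 0.5]
opening: 0.996
```

```bash
python3 -c "
from meas import *
print(robot.observe()['contact_force'],robot.observe()['position']);meas('13')
a=cv2.imread('pics/top13.png')[100:320,190:450];b=cv2.imread('pics/side13.png')[160:350,180:380]
cv2.imwrite('pics/tz13.png',np.hstack([cv2.resize(a,(400,340)),cv2.resize(b,(358,340))]))
f=pickle.load(open('pics/top13.pkl','rb'))
h=cv2.cvtColor(f['image'],cv2.COLOR_RGB2HSV);m=cv2.inRange(h,(0,0,130),(180,60,255));m[:130]=0;m[200:]=0;m[:,:240]=0;m[:,360:]=0
ys,xs=np.nonzero(m);q=onplane(f,np.c_[xs,ys],.02);r=cv2.minAreaRect(q[:,:2].astype(np.float32)*1000);print('rail',r)"
```

```text
[ 0.10863429 -0.70423769  0.54792353] [0.4716617  0.10414138 0.15266227]
top z 0.0336 centre [605.5 141.7] size [ 85.  169.9] ang 15.53 centre in rail [-42.8   2.7]
  corners rail mm [[-85.4, 87.5], [-85.1, -82.4], [-0.1, -82.2], [-0.5, 87.7]]
side z 0.034 centre [604.8 139. ] size [ 85.3 177. ] ang 14.92 centre in rail [-44.1   0.2]
  corners rail mm [[-86.0, 89.0], [-87.5, -87.9], [-2.2, -88.6], [-0.7, 88.3]]
rail ((641.8982543945312, 148.6024627685547), (100.28892517089844, 199.8950958251953), 15.160283088684082)
```

View pics/tz13.png

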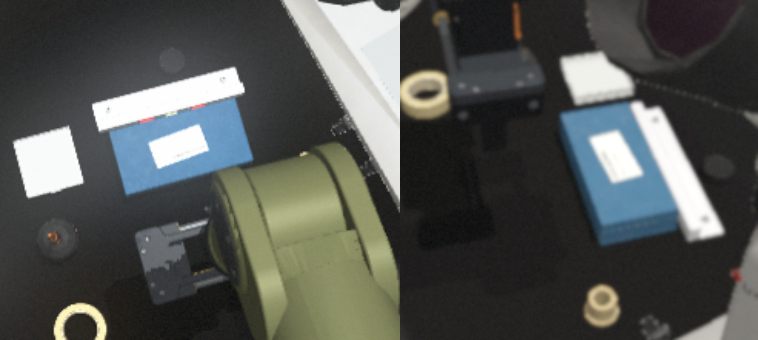

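The box lies flush against both bumpers with the lid up. The bystanders are where they were, and the tool is clear at (0.47, 0.10, 0.15). Handing in.

```bash
python3 -c "
from h import *
print(robot.close_job())"
```

```text
the job is handed in; nothing more can be done
None
```

The box is lying lid up against both red bumpers, square to the rail and centred to about 3 mm. I handed the job in at about 13.5 s of the 43 s allowed.

- **Tipping:** I pushed the box over with both open fingers about 69 mm up the lid face. It fell away from the robot onto its base.
- **Sliding:** I then pushed it at about 30 mm/s with the fingers square to the rail. It stopped on the bumpers, and I finished with a light press of about 10 N before backing off and rising clear.

**Last checks:**
- **Top view:** the latch side is 0.1 to 0.5 mm from the estimated bumper plane. The box is square to about 0.1° and off centre by 2.7 mm.
- **Side view:** this view reads slightly differently, with the latch side 0.7 to 2.2 mm short, about 0.5° of turn and 0.2 mm off centre. That is within the 2 mm calibration, and the box outline is less sharp there. The stall position and rising force agreed with the box being home.
- **Bystanders:** the blower, tape roll, bushing, dust cap and clear case look unmoved. I judged this by eye from the last pictures, in which the arm hides the bushing from the top camera. I did not measure their positions again.
- **Failed check:** my final attempt to re-measure the rail picked up the box's white label as well. I ignored that number and relied on the first rail measurement.

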